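Seat the slotted arbor in the polishing head and square it up

ROBOT

A 6-joint arm with a two-finger parallel gripper is mounted at the origin on the work surface. World frame = base frame: x ahead of the robot, y to its left, z up, the work surface at z = 0. Lengths are in m, angles in rad, forces in N, time in s.
With the tool pointing down it reaches from about 0.4 to 0.825 m from the base axis. Payload 7 kg.
Tool frame: the origin (TCP) lies on the centre line of the jaws, within the pads' length; the fingertips stand 17 mm ahead of it and the grasp point (between the pads) lies 2 mm behind it; z points along the fingers, y is the line along which they close (so a half turn about z gives the same grasp; the last joint's range is limited). The gripper opens to 85 mm and grips with 20 to 120 N. Pads are 22 mm wide; open, the fingers measure 114 mm over their backs; the gripper's body (76 mm by 85 mm) begins 54 mm behind the grasp point. The pads swing forward as they close: fully open they stand 13 mm farther back than shut.
Start: joints at [1.573, 0.359, 0.012, 0, -1.224, -0.288], TCP at [0.19, 0.648, 0.222] pointing down, gripper open.
Joint ranges: [-3.07, 3.07], [-1.43, 2.12], [-1.02, 1.25], [-3.03, 1.67], [-3.05, -0], [-3.03, 3.03]. Speed limits (rad/s): [2.39, 2.39, 3.01, 3.14, 3.14, 3.14].

INTERFACE

Orientations are given as a unit quaternion [w, x, y, z].
In Python, from plant import ctrl, grab_frame, outline_of, mark_of gives the robot as it stands.
- The arm moves only by the tool apply_moves, never from a script. Its argument "commands" is a list that holds one entry, the list of rows, each a list of 5 numbers: the closure, from 0 (fully open) to 1 (shut), then the shift along the tool's x, y, z in m, then the turn about the tool's z in rad. A call has exactly 5 rows; each row shifts and turns the commanded pose from where the row before left it, along the tool's axes as they then stand; what a row does not reach is not made up. A row lasts 1/10 s, in which the tool goes at most 50 mm and 8.59 degrees, less where a joint would pass 70% of its speed; a pose out of reach is approached as far as the arm can. A call is refused whole if a number of a shift passes 0.05 or a number of a turn 0.15, either way. A call with a gripper value outside its range is refused whole. The fingers move at their own pace and stop on an object; "grip_force" is the grip in N (left out, the last holds). Time passes only in rows, so rows that do not move let the fingers close, or fill a call up. It gives the time, the measured TCP pose, the force, the opening and the grip force at its end, in the units of the state.
- ctrl.get_obs(): the state, without advancing time (a new reading comes with each control period).
- grab_frame(name): name is "scene" or "top" or "wrist"; returns a dict with "pixels" (420x560x3 uint8, blue, green, red), "range_z" (420x560 float32, m along the optical axis (not along the pixel's ray), 0 where there is no reading), "fx", "fy", "cx", "cy" (pixels), "D" ([k1, k2, p1, p2, k3] as OpenCV has them; the pictures are not rectified), "origin" and "orientation" of the camera in the world. Camera axes: x right, y down, z forward; pixel columns grow to the right and rows downward; lengths in m; the calibration is good to about 2 mm. A picture is of the moment at which its call begins.
- ctrl.finish_job(): hands the job in; it is judged then, once.
Trained networks look in the newest picture that a camera, given by its name, has taken for a name from the list of things; names that differ only in an ending like _2 or _b are one class to them, and where a whole thing is asked for, a point or a joint stands for the part that bears it (a point fixed in the world has none). Each returns a list of dicts, best first, with "confidence" (0 to 1); they miss things now and then, are a little off and sometimes report something else, mostly with a low value. They report only what shows in the picture. A call takes as long as a camera call. They do not tell look-alikes from the thing itself.
- outline_of(camera, name): "mask" (420x560 bool, what is visible of it) and "location" ([column, row] as shares, 0 to 1, of the picture: columns of its width, rows of its height, amid what is visible of it).
- mark_of(camera, name): "location" ([column, row] as shares, 0 to 1, of the picture: columns of its width, rows of its height: a listed point, or the origin of a listed thing).
The state is a dict: "clock": time; "qpos": joint angles; "joint_vel": joint speeds; "joint_efforts": joint torques, N m; "position": TCP position; "tcp_rot": TCP orientation; "wrist_force": force on the tool from outside, world axes, zero at the start; "torque": the same for the moment, N m; "finger_gap": finger opening in m; "grasp_force": force on a finger pad.
Only numpy, scipy, OpenCV 4.12 (cv2) and the standard library are available. Lean on these libraries where they do the work, as an engineer would, in place of code of your own. Each camera call takes 0.05 s, during which the arm holds its last target. There are 200 camera calls.

TASK

In the restorer's corner, take the arbor with the notched flange out of the wooden rack and seat its tapered shank in the upright spindle with the two notches over the spindle's two drive dogs: feel for the dogs by turning, then push it firmly home with a push of about 15 N for a moment, never forcing it with more than about 30 N. Then, using the arbor to turn the stiff spindle, bring the notches into line with the machine's front-to-back line (the brass index mark), still fully home, and let go. Leave everything else where it stands.

Things in the scene. Friction and masses are not known exactly. Their poses are not given: they have to be found in the camera images.
- arbor: The arbor to fit: bright steel, loose, 0.4 to 0.6 kg, upright, shank down in one of the rack's three holes. Origin: on its axis at the flange's underside; z up; x through the middles of the two notches. Flange: disc of diameter 60, 8 thick (z 0 to 8). A half turn makes no difference. The other two tools in the rack have no notches.
- grip (a point): On the arbor's axis 32 mm above its origin: a good grasp point from above, fingers closing along the arbor's y on the steel block's two flats (24 mm apart; block 34 mm along x, z 8 to 48 mm above the arbor's origin). Above the block a small wooden polishing cone of diameter 20 mm reaches z = 62 mm.
- notch (a point): Middle of the arbor's +x notch, 24 mm from its axis, at the flange's top. Both notches (+x and -x) go through the full flange thickness, are 11 mm wide (along y) and open outward from radius 18 mm.
- shank_foot (a point): Foot of the arbor's cone shank, on its axis 44 mm below its origin. The shank narrows from 31 mm diameter at the flange to about 18 mm at the foot.
- headstock: Upright-spindle polishing head fixed to the bench: green housing (92 mm diameter, 104 mm high), steel spindle nose pointing up, grey motor (80 mm diameter, 105 mm high) on axis x = +118 mm. Origin: on the spindle axis at bench level; z up; its front looks to -x. Base 250 x 150 x 30 mm, x from -80 to +170 mm.
- nose (a point): On the spindle axis at the spindle's flat face, 120 mm above the bench; axes parallel to the headstock's, fixed (they do not turn with the spindle). Face 62 mm in diameter; tapered bore 32 mm wide at the face, same taper as the shank, open below. The seated arbor's origin comes here. The taper's wedging makes the contact forces up to 1.7 times the push plus weight.
- dog_circle (a point): On the spindle axis at the height of the dogs' tops, 7 mm above the face; axes fixed like the nose's. Two dogs face to face across the bore, 8 mm wide, radius 19.5 to 29.5 mm. At the start their line is 0.35 to 1.0 rad anticlockwise from above (+z) from the headstock's x axis; exact angle not measured: rest the flange on them with 5 to 12 N and turn till it drops 7 mm. Notch play: 1.5 mm a side.
- index (a point): Brass index mark on the housing's front rim, 40 mm in front of the spindle axis, 112 mm above the bench. The spindle turns about its upright axis against 0.2 N m of dry friction and stays where it is left; a lightly pressed arbor sliding on the dogs does not turn it.
- rack: Wooden rack block fixed to the bench, 270 (x) x 90 (y) x 60 mm high, origin at the centre of its underside, with three upright through holes of diameter 35 mm at x = -85, 0 and +85 mm. The arbors hang in them, flanges resting on its top, 60 mm above the bench.
- ball_arbor: Bystander in the rack: arbor with a plain round 52 mm flange and a round wooden ball of 38 mm on top, 64 mm tall above the rack. Origin at the flange's underside.
- chuck: Bystander in the rack: dark drill chuck, diameter 47 mm, 58 mm tall above the rack. Origin at its underside, above its shank.
- wax_tin: Bystander: brass tin, diameter 54 mm, 30 mm high, standing between the rack and the polishing head. Origin at its underside.
- book_low: Bystander: blue book 200 x 140 x 32 mm lying on the bench, origin under its centre.
- book_top: Bystander: green book 200 x 140 x 32 mm lying on the blue one, origin under its centre.
- bowl: Bystander: white china bowl, diameter 120 mm, 55 mm high, origin under its centre.
- finial: Bystander: turned dark wooden chair finial, 92 mm tall, standing upright, origin under its centre.
- brush: Bystander: brush lying on the bench beyond the polishing head.
Things that resemble listed ones, but are neither listed nor needed, are in the scene too. Leave any purple or turquoise look-alike of the arbor alone.

How it is judged:
By the outcome, as a careful person would: the job done as asked, in the order asked, and still so for the second after the job is handed in, with the robot touching nothing.
It also fails if it takes over 64 s, if anything falls off the work surface, if the arm or the gripper's body presses on something with over 40 N, if the wrist force passes 120 N, or if a joint passes its speed limit or range.

## Working session

There is one attempt and no reset: what is moved stays moved. The work goes in short steps, Python scripts to look and compute and a tool call to move; the robot and the scene stay as the last step left them, time stands still between calls to the robot, and variables do not carry over. Pictures are saved under pics/ and viewed, at most 10 in all, crops included, and the job is handed in when it is done.

Besides the shell and the picture viewer there is one more tool, called in YAML: its name, and indented under it one key for each argument. apply_moves: Moves the arm, as the interface text tells. Its arguments: {"type":"object","properties":{"commands":{"type":"array"},"grip_force":{"type":"number"}},"required":["commands"]}

```bash
mkdir -p pics; ls; cat > h.py <<'E'
import numpy as np, cv2
from scipy.spatial.transform import Rotation as R
from plant import ctrl, grab_frame, outline_of, mark_of
def quat(q): return R.from_quat([q[1],q[2],q[3],q[0]])
def world(f,u,v,z=None,rng=None):
    K=np.array([[f["fx"],0,f["cx"]],[0,f["fy"],f["cy"]],[0,0,1.]])
    p=cv2.undistortPoints(np.array([[[u,v]]],float),K,np.array(f["D"]))[0,0]
    d=quat(f["orientation"]).apply([p[0],p[1],1.]); o=np.array(f["origin"])
    if z is not None: return o+d*(z-o[2])/d[2]
    r=rng if rng else f["range_z"][int(round(v)),int(round(u))]
    return o+d*r
def proj(f,P):
    K=np.array([[f["fx"],0,f["cx"]],[0,f["fy"],f["cy"]],[0,0,1.]])
    c=quat(f["orientation"]).inv().apply(np.atleast_2d(P)-np.array(f["origin"]))
    return cv2.projectPoints(c,np.zeros(3),np.zeros(3),K,np.array(f["D"]))[0][:,0]
def cloud(f,mask=None):
    K=np.array([[f["fx"],0,f["cx"]],[0,f["fy"],f["cy"]],[0,0,1.]])
    m=f["range_z"]>0
    if mask is not None: m&=mask
    v,u=np.nonzero(m); p=cv2.undistortPoints(np.stack([u,v],1).astype(float)[:,None],K,np.array(f["D"]))[:,0]
    c=np.c_[p,np.ones(len(p))]*f["range_z"][v,u][:,None]
    return quat(f["orientation"]).apply(c)+np.array(f["origin"]),u,v
E
python3 - <<'E'
from h import *
o=ctrl.get_obs(); print(o)
for c in ["scene","top"]:
    f=grab_frame(c); cv2.imwrite(f"pics/{c}0.png",f["pixels"]); print(c,f["origin"],f["orientation"],f["fx"])
    for n in ["arbor","headstock","nose","index","rack","notch","grip","dog_circle","ball_arbor","chuck"]:
        for r in mark_of(c,n)[:3]:
            u,v=r["location"][0]*560,r["location"][1]*420
            print(n,round(r["confidence"],2),round(u,1),round(v,1),world(f,min(u,559),min(v,419)).round(3))
E
```

```text
pics
{'clock': 0.0, 'qpos': array([ 1.57309676e+00,  3.59381058e-01,  1.10832666e-02, -3.62888528e-04,
       -1.22411825e+00, -2.88134345e-01]), 'joint_vel': array([ 0.00077999,  0.00167631, -0.0003237 ,  0.000127  , -0.0008482 ,
       -0.00110769]), 'joint_efforts': array([ 3.43120955e-04, -5.83316588e+01,  2.93420756e+01,  6.93663955e+00,
       -5.91887088e-03, -1.81053380e-06]), 'position': array([0.19018108, 0.64713792, 0.2206758 ]), 'tcp_rot': array([ 8.26021961e-04,  9.89795602e-01, -1.42492042e-01, -5.16111774e-05]), 'wrist_force': array([ 0.18382552, -0.04341478, -0.39623703]), 'torque': array([-0.05975524,  0.03074949,  0.01268433]), 'grasp_force': 0.0, 'finger_gap': 0.08550996840873876}
scene [ 1.03858402 -0.62959177  0.6981938 ] [-0.4139834   0.85381852  0.28144271 -0.14283446] 405.11686335342637
arbor 0.94 259.0 180.2 [0.41  0.112 0.051]
arbor 0.82 249.6 157.2 [0.308 0.192 0.054]
arbor 0.6 289.7 162.8 [0.441 0.22  0.067]
headstock 0.8 219.2 292.0 [ 0.614 -0.269  0.066]
headstock 0.65 373.1 251.5 [0.809 0.031 0.057]
headstock 0.46 271.1 228.7 [ 0.542 -0.004  0.015]
nose
[... 861 characters left out ...]
.2 130.6 [0.779 0.089 0.007]
nose 0.18 373.2 199.4 [ 0.585 -0.243  0.087]
index 0.84 371.3 217.0 [ 0.539 -0.234  0.108]
rack 0.73 184.4 230.4 [0.504 0.223 0.115]
notch 0.93 144.7 269.4 [ 0.406  0.346 -0.002]
notch 0.92 228.3 285.9 [0.365 0.124 0.002]
notch 0.85 180.6 252.0 [0.452 0.241 0.06 ]
grip 0.87 198.0 313.6 [0.299 0.194 0.064]
grip 0.85 228.0 270.7 [0.407 0.118 0.096]
grip 0.82 138.3 277.6 [0.389 0.336 0.105]
dog_circle 0.56 370.9 200.7 [ 0.588 -0.248  0.03 ]
dog_circle 0.17 362.5 201.8 [ 0.575 -0.21   0.124]
ball_arbor 0.6 185.5 225.2 [0.516 0.22  0.121]
chuck 0.61 371.0 200.3 [ 0.589 -0.249  0.027]
chuck 0.52 183.4 193.6 [0.594 0.227 0.119]
chuck 0.18 240.8 129.5 [0.782 0.095 0.007]
```

```bash
python3 - <<'E'
import cv2,numpy as np
a=cv2.imread("pics/top0.png"); 
cv2.imwrite("pics/topc.png",cv2.resize(a[90:340,100:420],(768,600),interpolation=cv2.INTER_CUBIC))
E
```

```text
(no output)
```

View pics/topc.png

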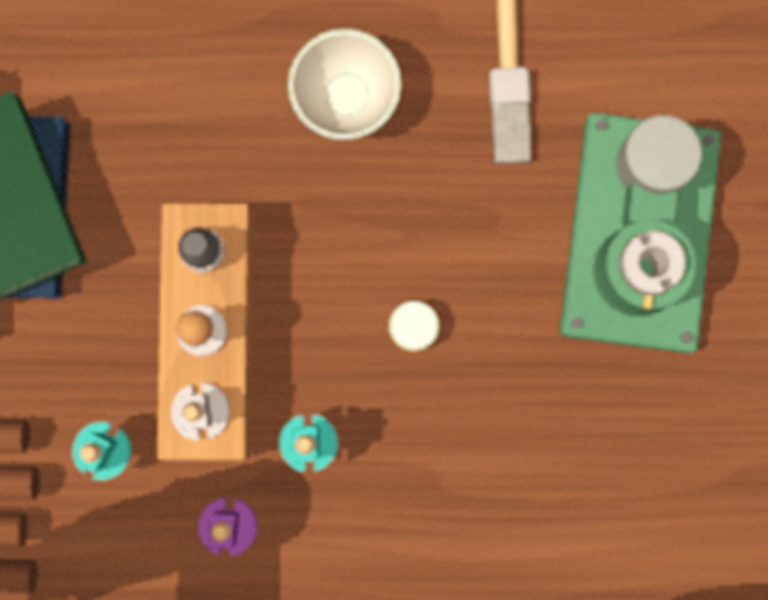

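View pics/scene0.png

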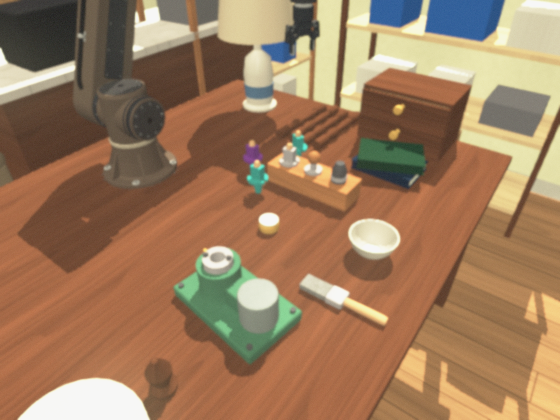

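The top view shows what could be taken for the arbor. The bright steel notched one is in the rack's near hole at top px ~(183,261). The look-alikes are turquoise at (143,277) and (228,273) and purple at (195,308). By the description I choose the steel one in the rack. The spindle is at ~(372,199), with its brass mark at (370,216). I'll refine the poses next.

```bash
cat > fit.py <<'E'
from h import *
from scipy.optimize import least_squares
def circ(P,r):
    return least_squares(lambda c:np.hypot(P[:,0]-c[0],P[:,1]-c[1])-r,P[:,:2].mean(0),loss="soft_l1",f_scale=.002).x
E
python3 - <<'E'
from fit import *
for c in ["top","scene"]:
    f=grab_frame(c)
    P,u,v=cloud(f)
    # flange top points near arbor; nose face; housing, motor
    def sel(cx,cy,r,z0,z1):
        m=(np.hypot(P[:,0]-cx,P[:,1]-cy)<r)&(P[:,2]>z0)&(P[:,2]<z1); return P[m]
    for nm,a in dict(flange=(.43,.22,.045,.055,.08),block=(.43,.22,.03,.09,.13),face=(.575,-.225,.04,.112,.135),motor=(.70,-.24,.06,.095,.15),tin=(.51,.01,.05,.02,.05)).items():
        S=sel(*a); 
        if len(S)<5: print(c,nm,len(S));continue
        print(c,nm,len(S),S.mean(0).round(4),np.median(S[:,2]).round(4),"mid",((S.min(0)+S.max(0))/2).round(4),"ext",np.ptp(S,0).round(3))
    for n,z in dict(headstock=None,rack=None).items():
        for r in outline_of(c,n)[:2]:
            mu=cv2.erode(r["mask"].astype(np.uint8),np.ones((3,3)))>0
            Q,_,_=cloud(f,mu)
            for z0,z1 in [(.02,.04),(.05,.07),(.095,.115)]:
                q=Q[(Q[:,2]>z0)&(Q[:,2]<z1)]
                if len(q)>60:
                    b=cv2.minAreaRect(q[:,:2].astype(np.float32)); print(c,n,round(r["confidence"],2),z0,len(q),np.median(q[:,2]).round(4),b)
    for n,z in dict(nose=.12,dog_circle=.127,index=.112,grip=.092,notch=.068).items():
        print(c,n,[(round(r["confidence"],2),world(f,r["location"][0]*560,r["location"][1]*420,z=z).round(4)[:2]) for r in mark_of(c,n)[:4]])
E
```

```text
top flange 730 [0.4298 0.2198 0.0628] 0.0616 mid [0.4308 0.2265 0.0664] ext [0.088 0.077 0.023]
top block 154 [0.4296 0.2314 0.1106] 0.1094 mid [0.4297 0.2326 0.1079] ext [0.034 0.028 0.035]
top face 385 [ 0.5814 -0.2317  0.1201] 0.1198 mid [ 0.5763 -0.2326  0.1221] ext [0.076 0.062 0.02 ]
top motor 771 [ 0.6983 -0.2472  0.1046] 0.1047 mid [ 0.6992 -0.2483  0.104 ] ext [0.078 0.08  0.018]
top tin 304 [0.5231 0.0092 0.0298] 0.0299 mid [0.5224 0.0089 0.0306] ext [0.049 0.05  0.021]
top headstock 0.89 0.02 2609 0.0301 ((0.6258397698402405, -0.23953700065612793), (0.14967328310012817, 0.24421216547489166), 83.64945220947266)
top headstock 0.89 0.05 98 0.06 ((0.6308423280715942, -0.2146603763103485), (0.05493558198213577, 0.18679441511631012), 89.40240478515625)
top headstock 0.89 0.095 1348 0.1043 ((0.6341058015823364, -0.24245226383209229), (0.09233358502388, 0.19486048817634583), 79.4642333984375)
top headstock 0.41 0.05 100 0.0667 ((0.43145206570625305, 0.23261262476444244), (0.042214807122945786, 0.0540158636868), 14.224454879760742)
top headstock 0.41 0.095 103 0.1081 ((0.4294758141
[... 1944 characters left out ...]
.05 872 0.0601 ((0.5196661353111267, 0.2263963520526886), (0.2641729414463043, 0.08526360243558884), 1.78738534450531)
scene rack 0.24 0.095 66 0.1043 ((0.4340555965900421, 0.22847074270248413), (0.030988216400146484, 0.014736573211848736), 14.237391471862793)
scene nose [(0.92, array([ 0.5834, -0.2237]))]
scene dog_circle [(0.87, array([ 0.5771, -0.2343])), (0.4, array([ 0.5916, -0.2336])), (0.34, array([0.4894, 0.1406]))]
scene index []
scene grip [(0.79, array([0.4165, 0.103 ])), (0.76, array([0.4207, 0.322 ])), (0.75, array([ 0.6419, -0.2857])), (0.69, array([0.4252, 0.2295]))]
scene notch [(0.89, array([0.395 , 0.0924])), (0.75, array([0.2886, 0.2091])), (0.56, array([0.4455, 0.2591]))]
```

```bash
cat > plan.py <<'E'
from h import *
def pose():
    o=ctrl.get_obs(); M=quat(o["tcp_rot"]).as_matrix(); return o["position"],np.arctan2(M[1,0],M[0,0]),o
def plan(tx,ty,tz,yaw,n,start=None,cl=0):
    p,y0,o=pose()
    if start is not None: p,y0=np.array(start[:3]),start[3]
    dy=(yaw-y0); d=np.array([tx,ty,tz])-p
    y=y0
    for i in range(n):
        w=d/n; c,s=np.cos(y),np.sin(y)
        # tool x=(c,s), tool y=(s,-c), z down
        print([cl,round(w[0]*c+w[1]*s,4),round(w[0]*s-w[1]*c,4),round(-w[2],4),round(-dy/n,4)],end=",\n" if i%5==4 else ",")
        y+=dy/n
def st():
    p,y,o=pose(); M=quat(o["tcp_rot"]).as_matrix()
    print("t",round(o["clock"],2),"p",p.round(4),"yaw",round(np.degrees(y),2),"tilt",M[:2,2].round(4),"F",o["wrist_force"].round(1),"T",o["torque"].round(2),"gap",round(o["finger_gap"],4),"g",o["grasp_force"],"q",o["qpos"].round(2))
E
python3 - <<'E'
from plan import *
st(); plan(.43,.2325,.24,np.radians(-170.5),20)
E
```

```text
t 1.9 p [0.1903 0.6476 0.2216] yaw -16.37 tilt [ 0.     -0.0001] F [-0.2 -0.5 -0.5] T [-0.03 -0.   -0.05] gap 0.0857 g 0.0 q [ 1.57  0.36  0.01  0.   -1.22 -0.29]
[0, np.float64(0.0173), np.float64(0.0165), np.float64(-0.0009), np.float64(0.1345)],[0, np.float64(0.0194), np.float64(0.0141), np.float64(-0.0009), np.float64(0.1345)],[0, np.float64(0.0211), np.float64(0.0113), np.float64(-0.0009), np.float64(0.1345)],[0, np.float64(0.0224), np.float64(0.0084), np.float64(-0.0009), np.float64(0.1345)],[0, np.float64(0.0234), np.float64(0.0053), np.float64(-0.0009), np.float64(0.1345)],
[0, np.float64(0.0239), np.float64(0.0021), np.float64(-0.0009), np.float64(0.1345)],[0, np.float64(0.0239), np.float64(-0.0011), np.float64(-0.0009), np.float64(0.1345)],[0, np.float64(0.0236), np.float64(-0.0043), np.float64(-0.0009), np.float64(0.1345)],[0, np.float64(0.0228), np.float64(-0.0074), np.float64(-0.0009), np.float64(0.1345)],[0, np.float64(0.0216), np.float64(-0.0104), np.float64(-0.0009), np.float64(0.1345)],
[0, np.float64(0.02), np.float64(-0.0132), np.float64(-0.0009), np.float64(0.1345)],[0, np.float64(0.018), np.float64(-0.0158), np.float64(-0.0009), np.float64(0.1345)],[0, np.float64(0.0158), np.float64(-0.018), np.float64(-0.0009), np.float64(0.1345)],[0, np.float64(0.0132), np.float64(-0.02), np.float64(-0.0009), np.float64(0.1345)],[0, np.float64(0.0104), np.float64(-0.0216), np.float64(-0.0009), np.float64(0.1345)],
[0, np.float64(0.0074), np.float64(-0.0228), np.float64(-0.0009), np.float64(0.1345)],[0, np.float64(0.0043), np.float64(-0.0236), np.float64(-0.0009), np.float64(0.1345)],[0, np.float64(0.0011), np.float64(-0.0239), np.float64(-0.0009), np.float64(0.1345)],[0, np.float64(-0.0021), np.float64(-0.0239), np.float64(-0.0009), np.float64(0.1345)],[0, np.float64(-0.0053), np.float64(-0.0234), np.float64(-0.0009), np.float64(0.1345)],
```

apply_moves:
  commands:
    - [[0,0.017,0.0165,-0.001,0.135],[0,0.0195,0.014,-0.001,0.135],[0,0.021,0.0115,-0.001,0.135],[0,0.0225,0.0085,-0.001,0.135],[0,0.0235,0.0055,-0.001,0.135]]

```text
clock: 2.4
position: [0.25, 0.5426, 0.2267]
tcp_rot: [-0.0, 0.886, -0.465, -0.0]
wrist_force: [0.8, -0.6, -0.7]
finger_gap: 0.0855
grasp_force: 0.0
```

apply_moves:
  commands:
    - [[0,0.024,0.002,-0.001,0.135],[0,0.024,-0.001,-0.001,0.135],[0,0.0235,-0.0045,-0.001,0.135],[0,0.023,-0.0075,-0.001,0.135],[0,0.0215,-0.0105,-0.001,0.135]]

```text
clock: 2.9
position: [0.3101, 0.4385, 0.2318]
tcp_rot: [0.0, -0.682, 0.732, 0.0]
wrist_force: [1.0, 0.2, -0.0]
finger_gap: 0.0856
grasp_force: 0.0
```

apply_moves:
  commands:
    - [[0,0.02,-0.013,-0.001,0.135],[0,0.018,-0.016,-0.001,0.135],[0,0.016,-0.018,-0.001,0.135],[0,0.013,-0.02,-0.001,0.135],[0,0.0105,-0.0215,-0.001,0.135]]

```text
clock: 3.4
position: [0.3693, 0.3344, 0.2369]
tcp_rot: [0.0, -0.401, 0.916, 0.0]
wrist_force: [-0.1, 0.4, -0.1]
finger_gap: 0.0857
grasp_force: 0.0
```

apply_moves:
  commands:
    - [[0,0.0075,-0.023,-0.001,0.135],[0,0.0045,-0.0235,-0.001,0.135],[0,0.001,-0.024,-0.001,0.13],[0,-0.002,-0.024,-0.001,0.13],[0,-0.0055,-0.0235,-0.001,0.13]]

```text
clock: 3.9
position: [0.4287, 0.2298, 0.2419]
tcp_rot: [0.0, -0.083, 0.997, 0.0]
wrist_force: [0.2, 0.4, 0.6]
finger_gap: 0.0853
grasp_force: 0.0
```

```bash
python3 - <<'E'
from plan import *
f=grab_frame("wrist"); st(); print(f["origin"],f["orientation"])
for n in ["grip","notch","arbor"]:
    for r in mark_of("wrist",n)[:3]:
        u,v=r["location"][0]*560,r["location"][1]*420
        print(n,round(r["confidence"],2),round(u),round(v),world(f,u,v,z=dict(grip=.092,notch=.068,arbor=.06)[n]).round(4))
P,u,v=cloud(f)
m=(np.hypot(P[:,0]-.43,P[:,1]-.2325)<.035)
for a,b in [(.103,.111),(.064,.073)]:
    q=P[m&(P[:,2]>a)&(P[:,2]<b)]; print(a,len(q),cv2.minAreaRect(q[:,:2].astype(np.float32)) if len(q)>5 else 0,q.mean(0).round(4))
cv2.imwrite("pics/w1.png",f["pixels"])
E
```

```text
t 3.95 p [0.4296 0.2278 0.2421] yaw -171.0 tilt [ 0.0005 -0.0003] F [ 0.6 -2.6 -0.6] T [-0.35 -0.16  0.02] gap 0.0852 g 0.0 q [ 0.89  0.03 -0.36  0.   -1.18 -2.31]
[0.35443428 0.21713772 0.39400654] [0.09475843 0.63933287 0.75462346 0.11321548]
grip 0.89 275 30 [0.3066 0.207  0.092 ]
grip 0.71 401 150 [0.3827 0.3308 0.092 ]
grip 0.64 280 179 [0.4265 0.2312 0.092 ]
notch 0.86 173 95 [0.3708 0.1237 0.068 ]
notch 0.69 283 198 [0.45   0.2379 0.068 ]
notch 0.56 282 10 [0.286  0.2094 0.068 ]
arbor 0.91 271 41 [0.3107 0.2032 0.06  ]
arbor 0.66 282 174 [0.4285 0.2333 0.06  ]
arbor 0.63 175 120 [0.3935 0.1254 0.06  ]
0.103 682 ((0.4275825619697571, 0.2335692197084427), (0.034302618354558945, 0.02378891035914421), 9.123607635498047) [0.4254 0.2328 0.1075]
0.064 1584 ((0.42595359683036804, 0.2329503297805786), (0.055311352014541626, 0.05967969074845314), 12.162697792053223) [0.4237 0.2325 0.0678]
```

View pics/w1.png

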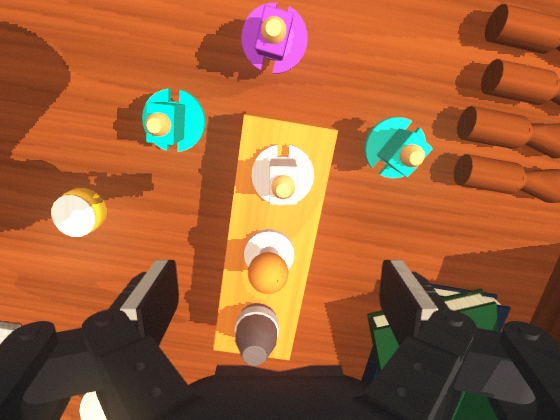

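The wrist view confirms it: the bright steel notched arbor is in the rack at (282,175). Turquoise look-alikes are at (173,120) and (398,148), and the purple one is at (273,38). I'll descend part of the way and correct before gripping.

apply_moves:
  commands:
    - [[0.3,0,-0.005,0.02,0],[0.3,0,0,0.03,0],[0.3,0,0,0.03,0],[0.3,0,0,0,0],[0.3,0,0,0,0]]

```text
clock: 4.6
position: [0.4292, 0.2262, 0.1621]
tcp_rot: [-0.0, -0.086, 0.996, -0.0]
wrist_force: [0.2, 0.5, -0.1]
finger_gap: 0.0595
grasp_force: 0.0
```

```bash
python3 - <<'E'
from plan import *
st(); plan(.4285,.233,.0905,np.radians(-170.8),5)
E
```

```text
t 4.6 p [0.4292 0.2262 0.1621] yaw -170.1 tilt [-0.0001 -0.0009] F [ 0.2  0.5 -0.1] T [ 0.04 -0.    0.03] gap 0.0595 g 0.0 q [ 0.89  0.1  -0.48  0.   -1.   -2.29]
[0, np.float64(-0.0001), np.float64(0.0014), np.float64(0.0143), np.float64(0.0024)],[0, np.float64(-0.0001), np.float64(0.0014), np.float64(0.0143), np.float64(0.0024)],[0, np.float64(-0.0001), np.float64(0.0014), np.float64(0.0143), np.float64(0.0024)],[0, np.float64(-0.0001), np.float64(0.0014), np.float64(0.0143), np.float64(0.0024)],[0, np.float64(-0.0001), np.float64(0.0014), np.float64(0.0143), np.float64(0.0024)],
```

apply_moves:
  commands:
    - [[0.3,0,0.007,0.01,0.01],[0.3,0,0,0.02,0],[0.3,0,0,0.02,0],[0.3,0,0,0.015,0],[0.3,0,0,0.0065,0]]

```text
clock: 5.1
position: [0.428, 0.2331, 0.0896]
tcp_rot: [-0.0, -0.08, 0.997, 0.0]
wrist_force: [-0.3, -0.2, -0.0]
finger_gap: 0.0597
grasp_force: 0.0
```

apply_moves:
  commands:
    - [[0.5,0,0,0,0],[0.7,0,0,0,0],[0.9,0,0,0,0],[1,0,0,0,0],[1,0,0,0,0]]
  grip_force: 70

```text
clock: 5.6
position: [0.4286, 0.2334, 0.0914]
tcp_rot: [0.001, -0.08, 0.997, 0.001]
wrist_force: [-2.3, 0.7, 6.1]
finger_gap: 0.0218
grasp_force: 69.0
```

```bash
python3 - <<'E'
from plan import *
st()
E
```

```text
t 5.6 p [0.4286 0.2334 0.0914] yaw -170.78 tilt [0.0016 0.0018] F [-2.3  0.7  6.1] T [ 0.19  0.85 -0.01] gap 0.0218 g 69.01269793510437 q [ 0.9   0.18 -0.57  0.   -0.82 -2.31]
```

apply_moves:
  commands:
    - [[1,0,0,-0.01,0],[1,0,0,-0.025,0],[1,0,0,-0.04,0],[1,0,0,-0.04,0],[1,0,0,-0.03,0]]

```text
clock: 6.1
position: [0.4279, 0.2324, 0.2379]
tcp_rot: [0.0, -0.08, 0.997, 0.001]
wrist_force: [0.9, 1.0, -6.0]
finger_gap: 0.0215
grasp_force: 69.6
```

apply_moves:
  commands:
    - [[1,0,0,0,0],[1,0,0,0,0],[1,0,0,0,0],[1,0,0,0,0],[1,0,0,0,0]]

```text
clock: 6.6
position: [0.4276, 0.2322, 0.2339]
tcp_rot: [-0.001, -0.08, 0.997, -0.001]
wrist_force: [0.1, 0.9, -5.3]
finger_gap: 0.0214
grasp_force: 69.6
```

```bash
python3 - <<'E'
from plan import *
f=grab_frame("wrist"); st()
p,y,o=pose()
P,u,v=cloud(f)
d=P-p; t=np.c_[d[:,0]*np.cos(y)+d[:,1]*np.sin(y),d[:,0]*np.sin(y)-d[:,1]*np.cos(y),d[:,2]]
m=(np.hypot(t[:,0],t[:,1])<.036)
for a,b in [(-.035,-.012),(.005,.022),(.024,.04)]:
    k=m&(t[:,2]>a)&(t[:,2]<b); q=t[k]; print(a,len(q)); 
    if len(q)>20: print(q.min(0).round(4),q.max(0).round(4),np.median(q,0).round(4),cv2.minAreaRect(q[:,:2].astype(np.float32)))
cv2.imwrite("pics/w2.png",f["pixels"])
plan(.5815,-.2335,.232,np.radians(-170.8),15,cl=1)
g=grab_frame("top"); x0=[362,175]
from fit import circ
P,u,v=cloud(g); 
for nm,(cx,cy,r,R0) in dict(face=(.581,-.234,.029,None),mot=(.699,-.2485,.05,.04)).items():
    k=(np.hypot(P[:,0]-cx,P[:,1]-cy)<r)
    if nm=="face":
        q=P[k&(P[:,2]>.1235)]; print("dogs",len(q),q.round(4).tolist() if len(q)<40 else cv2.minAreaRect(q[:,:2].astype(np.float32)))
cv2.imwrite("pics/nose.png",cv2.resize(g["pixels"][165:235,335:410],(750,700//1)[:2] and (640,597),interpolation=cv2.INTER_CUBIC))
E
```

```text
t 6.65 p [0.4277 0.2323 0.2342] yaw -170.79 tilt [-0.0013 -0.0014] F [ 1.  -1.  -5.6] T [-0.01  0.02 -0.  ] gap 0.0216 g 69.62044715881348 q [ 0.9   0.04 -0.37 -0.   -1.17 -2.31]
-0.035 4077
[-0.0115 -0.03   -0.0325] [ 0.0309  0.0297 -0.0121] [ 0.0149 -0.0004 -0.0239] ((0.009709092788398266, -0.00014446862041950226), (0.04238777980208397, 0.05969434231519699), 0.0133509561419487)
0.005 2952
[-0.0161 -0.0244  0.005 ] [0.0186 0.0242 0.022 ] [ 0.0119 -0.0003  0.0161] ((0.0013661868870258331, -0.00019473955035209656), (0.034700267016887665, 0.04858861118555069), 0.8605542182922363)
0.024 2985
[-0.0101 -0.0247  0.024 ] [0.0129 0.0244 0.04  ] [0.0077 0.0001 0.03  ] ((0.0013664867728948593, -0.00012500397861003876), (0.04908384010195732, 0.022884616628289223), 89.80521392822266)
[1, np.float64(-0.0051), np.float64(-0.0323), np.float64(0.0001), np.float64(0.0)],[1, np.float64(-0.0051), np.float64(-0.0323), np.float64(0.0001), np.float64(0.0)],[1, np.float64(-0.0051), np.float64(-0.0323), np.float64(0.0001), np.float64(0.0)],[1, np.float64(-0.0051), np.float64(-0.0323), np.float64(0.0001), np
[... 344 characters left out ...]
0)],[1, np.float64(-0.0052), np.float64(-0.0323), np.float64(0.0001), np.float64(0.0)],[1, np.float64(-0.0052), np.float64(-0.0323), np.float64(0.0001), np.float64(0.0)],
[1, np.float64(-0.0052), np.float64(-0.0323), np.float64(0.0001), np.float64(0.0)],[1, np.float64(-0.0052), np.float64(-0.0323), np.float64(0.0001), np.float64(0.0)],[1, np.float64(-0.0052), np.float64(-0.0323), np.float64(0.0001), np.float64(0.0)],[1, np.float64(-0.0052), np.float64(-0.0323), np.float64(0.0001), np.float64(0.0)],[1, np.float64(-0.0052), np.float64(-0.0323), np.float64(0.0001), np.float64(0.0)],
dogs 50 ((0.582533061504364, -0.2332175225019455), (0.05123673751950264, 0.05371430143713951), 84.36448669433594)
```

View pics/nose.png

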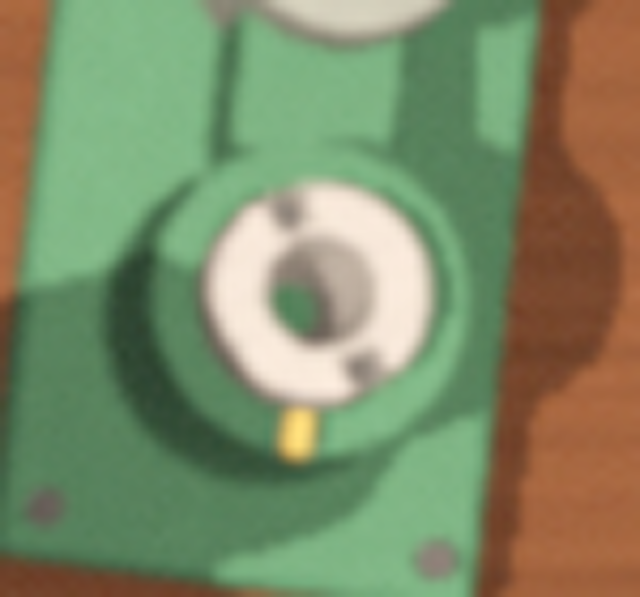

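View pics/w2.png

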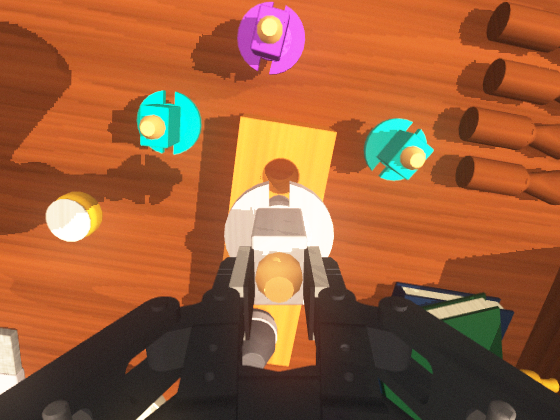

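```bash
python3 - <<'E'
from plan import *
f=grab_frame("top"); W=lambda a,b,z: world(f,335+a/640*75-.4,165+b/597*70-.4,z=z)[:2]
d1,d2=W(290,210,.127),W(363,368,.127); c=(d1+d2)/2; i=W(297,435,.112)
print(d1,d2,"c",c,"dogang",np.degrees(np.arctan2(*(d1-d2)[::-1])),"len",np.hypot(*(d1-d2)),"idx",i,np.degrees(np.arctan2(*(c-i)[::-1])))
P,u,v=cloud(f)
face=P[(np.hypot(P[:,0]-c[0],P[:,1]-c[1])<.05)&(P[:,2]>.115)&(P[:,2]<.13)]
from fit import circ
hull=cv2.convexHull(face[:,:2].astype(np.float32))[:,0]; print("face",cv2.minEnclosingCircle(hull),circ(hull,.0305))
g=f["pixels"].astype(int); 
m=(P[:,2]>.1)&(np.hypot(P[:,0]-.7,P[:,1]+.248)<.06)
mo=cv2.convexHull(P[m][:,:2].astype(np.float32))[:,0]; mc=circ(mo,.0395); print("motor",mc,np.degrees(np.arctan2(*(mc-c)[::-1])),np.degrees(np.arctan2(*(mc-circ(hull,.0305))[::-1])))
# base edge angle
m=(abs(P[:,2]-.03)<.004)&(P[:,0]>.48)&(P[:,0]<.78)&(P[:,1]<-.14)&(P[:,1]>-.34)
q=P[m]; print("base",len(q),cv2.minAreaRect(q[:,:2].astype(np.float32)))
for s in (1,-1):
    xs=np.arange(.515,.73,.01); e=[]
    for x in xs:
        k=q[abs(q[:,0]-x)<.004]; e.append((s*k[:,1]).max()*s)
    print("edge",np.degrees(np.arctan(np.polyfit(xs,e,1)[0])))
s=grab_frame("scene"); P,u,v=cloud(s)
face=P[(np.hypot(P[:,0]-c[0],P[:,1]-c[1])<.045)&(P[:,2]>.115)&(P[:,2]<.13)]
hull=cv2.convexHull(face[:,:2].astype(np.float32))[:,0]; print("scene face",circ(hull,.0305))
E
```

```text
[ 0.605097   -0.22422678] [ 0.55990291 -0.24444744] c [ 0.58249996 -0.23433711] dogang 24.10461856880774 len 0.04951141701768827 idx [ 0.54195482 -0.22816756] -8.652038366751425
face ((0.5841265320777893, -0.23262552917003632), 0.03194574639201164) [ 0.58299191 -0.23267585]
motor [ 0.6988989  -0.24771999] -6.558738474609766 -7.395357819048978
base 2338 ((0.6274503469467163, -0.23851829767227173), (0.15070347487926483, 0.24982550740242004), 82.32322692871094)
edge -6.5579141372754295
edge -7.934040524095022
scene face [ 0.58357481 -0.2344002 ]
```

The dogs are at (290,210) and (363,368) in the nose crop, about 24° in the world frame. The brass mark is at (297,435). The wrist view shows the arbor held square at the block. Now I'll carry it over to the spindle.

apply_moves:
  commands:
    - [[1,-0.0025,-0.015,0,0],[1,-0.004,-0.025,0,0],[1,-0.0057,-0.035,0,0],[1,-0.0057,-0.035,0,0],[1,-0.0057,-0.035,0,0]]

```text
clock: 7.3
position: [0.4747, 0.0915, 0.2352]
tcp_rot: [0.0, -0.081, 0.997, 0.0]
wrist_force: [0.4, 1.5, -6.1]
finger_gap: 0.0213
grasp_force: 69.7
```

apply_moves:
  commands:
    - [[1,-0.0057,-0.035,0,0],[1,-0.0057,-0.035,0,0],[1,-0.0057,-0.035,0,0],[1,-0.0057,-0.035,0,0],[1,-0.0057,-0.035,0,0]]

```text
clock: 7.8
position: [0.5308, -0.077, 0.2351]
tcp_rot: [0.0, -0.08, 0.997, -0.0]
wrist_force: [0.7, 0.8, -5.5]
finger_gap: 0.0213
grasp_force: 69.7
```

apply_moves:
  commands:
    - [[1,-0.0057,-0.035,0,0],[1,-0.0057,-0.035,0,0],[1,-0.0057,-0.035,0,0],[1,-0.0057,-0.035,0,0],[1,-0.0025,-0.015,0,0]]

```text
clock: 8.3
position: [0.5806, -0.2271, 0.2344]
tcp_rot: [-0.001, -0.079, 0.997, -0.0]
wrist_force: [-0.7, -0.2, -6.5]
finger_gap: 0.0214
grasp_force: 69.9
```

apply_moves:
  commands:
    - [[1,-0.0015,-0.01,0,0],[1,0,0,0,0],[1,0,0,0,0],[1,0,0,0,0],[1,0,0,0,0]]

```text
clock: 8.8
position: [0.5835, -0.2326, 0.2355]
tcp_rot: [0.0, -0.081, 0.997, 0.0]
wrist_force: [0.5, -0.1, -5.2]
finger_gap: 0.0213
grasp_force: 69.9
```

```bash
python3 - <<'E'
from plan import *
st(); plan(.5838,-.2336,.171,np.radians(-170.8),5,cl=1)
f=grab_frame("wrist");  p,y,o=pose()
P,u,v=cloud(f)
m=(np.hypot(P[:,0]-.583,P[:,1]+.234)<.045)&(abs(P[:,2]-.1205)<.006); q=P[m]
h=cv2.convexHull(q[:,:2].astype(np.float32))[:,0]; print(len(q),q.min(0),q.max(0),h.round(4).tolist())
from fit import circ
print(circ(h,.031))
m=(np.hypot(P[:,0]-.583,P[:,1]+.234)<.04)&(P[:,2]>p[2]-.0314)&(P[:,2]<p[2]-.018);q=P[m];h=cv2.convexHull(q[:,:2].astype(np.float32))[:,0]
print("flange",len(q),q.min(0),q.max(0),circ(h,.03))
cv2.imwrite("pics/w3.png",f["pixels"])
g=grab_frame("top"); P,u,v=cloud(g)
m=(np.hypot(P[:,0]-.583,P[:,1]+.234)<.045)&(P[:,2]>p[2]-.0314)&(P[:,2]<p[2]-.018);q=P[m]
if len(q)>5:
    h=cv2.convexHull(q[:,:2].astype(np.float32))[:,0];print("topflange",len(q),q.min(0),q.max(0),circ(h,.03))
E
```

```text
t 8.8 p [ 0.5835 -0.2326  0.2355] yaw -170.72 tilt [0.0005 0.0001] F [ 0.5 -0.1 -5.2] T [-0.04 -0.01  0.04] gap 0.0213 g 69.89397525787354 q [-0.07  0.27 -0.08 -0.   -1.22 -1.34]
[1, np.float64(-0.0), np.float64(-0.0002), np.float64(0.0129), np.float64(0.0003)],[1, np.float64(-0.0), np.float64(-0.0002), np.float64(0.0129), np.float64(0.0003)],[1, np.float64(-0.0), np.float64(-0.0002), np.float64(0.0129), np.float64(0.0003)],[1, np.float64(-0.0), np.float64(-0.0002), np.float64(0.0129), np.float64(0.0003)],[1, np.float64(-0.0), np.float64(-0.0002), np.float64(0.0129), np.float64(0.0003)],
1664 [ 0.54998736 -0.26505803  0.11451919] [ 0.59114465 -0.20362104  0.12649158] [[0.5910999774932861, -0.26249998807907104], [0.579200029373169, -0.20430000126361847], [0.5788999795913696, -0.20360000431537628], [0.5774000287055969, -0.20389999449253082], [0.5738999843597412, -0.2046000063419342], [0.5727999806404114, -0.20499999821186066], [0.567799985408783, -0.20659999549388885], [0.5654000043869019, -0.2079000025987625], [0.559499979019165, -0.211899995803833], [0.5569000244140625, -0.2151000052
[... 561 characters left out ...]
9017715454], [0.5577999949455261, -0.2551000118255615], [0.5587000250816345, -0.25600001215934753], [0.5644000172615051, -0.2605000138282776], [0.5654000043869019, -0.2612000107765198], [0.5715000033378601, -0.2635999917984009], [0.5745999813079834, -0.26460000872612], [0.5788999795913696, -0.26489999890327454], [0.583899974822998, -0.26510000228881836], [0.5849000215530396, -0.26499998569488525], [0.5910999774932861, -0.26330000162124634]]
[ 0.58095601 -0.23439555]
flange 3883 [ 0.55264057 -0.26241217  0.20411151] [ 0.59907039 -0.20255131  0.21745815] [ 0.58257049 -0.23270421]
topflange 109 [ 0.55543427 -0.25394684  0.20472303] [ 0.57614009 -0.20221128  0.21714048] [ 0.58573569 -0.23065178]
```

View pics/w3.png

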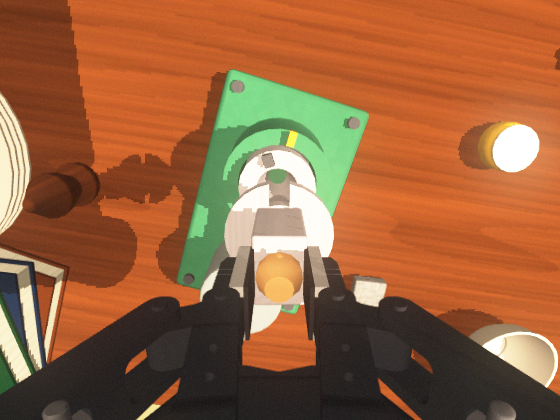

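apply_moves:
  commands:
    - [[1,0.0012,-0.0013,0.005,0],[1,0,0,0.015,0],[1,0,0,0.015,0],[1,0,0,0.01,0],[1,0,0,0,0]]

```text
clock: 9.4
position: [0.5815, -0.2347, 0.1882]
tcp_rot: [-0.002, -0.08, 0.997, 0.0]
wrist_force: [0.1, 0.3, -6.0]
finger_gap: 0.0215
grasp_force: 69.9
```

apply_moves:
  commands:
    - [[1,0,0,0.007,0],[1,0,0,0.007,0],[1,0,0,0.006,0],[1,0,0,0.004,0],[1,0,0,0,0]]

```text
clock: 9.9
position: [0.5822, -0.2349, 0.1653]
tcp_rot: [-0.001, -0.08, 0.997, 0.0]
wrist_force: [-1.3, -0.7, -5.7]
finger_gap: 0.0216
grasp_force: 69.8
```

```bash
python3 - <<'E'
from plan import *
st()
E
```

```text
t 9.9 p [ 0.5822 -0.2349  0.1653] yaw -170.79 tilt [-0.0012  0.0002] F [-1.3 -0.7 -5.7] T [ 0.03  0.06 -0.  ] gap 0.0216 g 69.84730124473572 q [-0.07  0.32 -0.17 -0.   -1.08 -1.34]
```

apply_moves:
  commands:
    - [[1,0,0,0.002,0],[1,0,0,0.002,0],[1,0,0,0.001,0],[1,0,0,0.001,0],[1,0,0,0,0]]

```text
clock: 10.4
position: [0.5825, -0.235, 0.16]
tcp_rot: [-0.0, -0.08, 0.997, 0.0]
wrist_force: [-0.8, -0.1, -5.1]
finger_gap: 0.0216
grasp_force: 69.9
```

apply_moves:
  commands:
    - [[1,0,0,0.0005,0],[1,0,0,0.0005,0],[1,0,0,0.0005,0],[1,0,0,0,0],[1,0,0,0,0]]

```text
clock: 10.9
position: [0.5826, -0.235, 0.1586]
tcp_rot: [0.0, -0.08, 0.997, -0.0]
wrist_force: [0.9, -0.6, -5.7]
finger_gap: 0.0215
grasp_force: 70.0
```

apply_moves:
  commands:
    - [[1,0,0,0.0005,0],[1,0,0,0,0],[1,0,0,0.0005,0],[1,0,0,0,0],[1,0,0,0,0]]

```text
clock: 11.4
position: [0.5828, -0.2351, 0.1584]
tcp_rot: [0.0, -0.08, 0.997, -0.0]
wrist_force: [-2.8, 0.9, 4.9]
finger_gap: 0.0218
grasp_force: 71.1
```

apply_moves:
  commands:
    - [[1,0,0,0,-0.03],[1,0,0,0,-0.03],[1,0,0,0,-0.03],[1,0,0,0,-0.03],[1,0,0,0,-0.02]]

```text
clock: 11.9
position: [0.5831, -0.2353, 0.1584]
tcp_rot: [0.001, -0.15, 0.989, -0.0]
wrist_force: [-2.5, -0.1, 4.4]
finger_gap: 0.0213
grasp_force: 71.1
```

apply_moves:
  commands:
    - [[1,0,0,0,-0.015],[1,0,0,0,-0.015],[1,0,0,0,-0.015],[1,0,0,0,0],[1,0,0,0,0]]

```text
clock: 12.4
position: [0.5828, -0.2354, 0.1581]
tcp_rot: [0.0, -0.172, 0.985, -0.0]
wrist_force: [-1.6, -0.5, 5.2]
finger_gap: 0.0212
grasp_force: 71.2
```

```bash
python3 - <<'E'
from plan import *
st()
E
```

```text
t 12.4 p [ 0.5828 -0.2354  0.1581] yaw -160.19 tilt [ 0.0007 -0.0007] F [-1.6 -0.5  5.2] T [-0.31  0.91 -0.09] gap 0.0212 g 71.18390679359436 q [-0.07  0.33 -0.18  0.   -1.06 -1.15]
```

apply_moves:
  commands:
    - [[1,0,0,0,-0.015],[1,0,0,0,-0.01],[1,0,0,0,-0.01],[1,0,0,0,0],[1,0,0,0,0]]

```text
clock: 12.9
position: [0.5828, -0.2354, 0.158]
tcp_rot: [0.0, -0.189, 0.982, -0.0]
wrist_force: [-2.1, -1.8, 5.5]
finger_gap: 0.0215
grasp_force: 71.2
```

apply_moves:
  commands:
    - [[1,0,0,0,-0.01],[1,0,0,0,-0.01],[1,0,0,0,-0.01],[1,0,0,0,0],[1,0,0,0,0]]

```text
clock: 13.4
position: [0.5817, -0.2341, 0.1558]
tcp_rot: [-0.001, -0.204, 0.979, 0.001]
wrist_force: [-0.1, 0.1, -5.9]
finger_gap: 0.0214
grasp_force: 69.9
```

apply_moves:
  commands:
    - [[1,0,0,0,-0.02],[1,0,0,0.001,-0.015],[1,0,0,0.001,0],[1,0,0,0.0005,0],[1,0,0,0,0]]

```text
clock: 13.9
position: [0.5825, -0.2349, 0.1549]
tcp_rot: [-0.0, -0.221, 0.975, 0.0]
wrist_force: [-0.6, 0.5, -5.6]
finger_gap: 0.0212
grasp_force: 69.9
```

```bash
python3 - <<'E'
from plan import *
st()
E
```

```text
t 13.9 p [ 0.5825 -0.2349  0.1549] yaw -154.47 tilt [-0.0004  0.0001] F [-0.6  0.5 -5.6] T [-0.01  0.02 -0.05] gap 0.0212 g 69.90318417549133 q [-0.07  0.33 -0.19 -0.   -1.05 -1.05]
```

Free, with no contact force. I'll go on down towards seating at z≈0.1514.

apply_moves:
  commands:
    - [[1,0,0,0.001,0],[1,0,0,0.001,0],[1,0,0,0.0005,0],[1,0,0,0,0],[1,0,0,0,0]]

```text
clock: 14.4
position: [0.5824, -0.2349, 0.1525]
tcp_rot: [-0.0, -0.221, 0.975, 0.0]
wrist_force: [-0.5, 1.0, -5.5]
finger_gap: 0.0208
grasp_force: 69.9
```

apply_moves:
  commands:
    - [[1,0,0,0.0005,0],[1,0,0,0.0003,0],[1,0,0,0.0003,0],[1,0,0,0,0],[1,0,0,0,0]]

```text
clock: 14.9
position: [0.5824, -0.2349, 0.1517]
tcp_rot: [-0.0, -0.221, 0.975, 0.0]
wrist_force: [-3.2, 2.9, -2.0]
finger_gap: 0.0214
grasp_force: 70.4
```

```bash
python3 - <<'E'
from plan import *
st()
E
```

```text
t 14.9 p [ 0.5824 -0.2349  0.1517] yaw -154.46 tilt [-0.0001  0.    ] F [-3.2  2.9 -2. ] T [0.83 1.34 0.04] gap 0.0214 g 70.3716516494751 q [-0.07  0.33 -0.19 -0.   -1.05 -1.05]
```

apply_moves:
  commands:
    - [[1,0.0002,0.0005,0,0],[1,0,0,0,0],[1,0,0,0.0003,0],[1,0,0,0,0],[1,0,0,0,0]]

```text
clock: 15.4
position: [0.5823, -0.2348, 0.1516]
tcp_rot: [0.0, -0.221, 0.975, -0.0]
wrist_force: [-3.8, 0.8, 0.7]
finger_gap: 0.0214
grasp_force: 70.7
```

```bash
python3 - <<'E'
from plan import *
st()
E
```

```text
t 15.4 p [ 0.5823 -0.2348  0.1516] yaw -154.45 tilt [ 0.0004 -0.0003] F [-3.8  0.8  0.7] T [0.27 1.41 0.02] gap 0.0214 g 70.70523619651794 q [-0.07  0.33 -0.19  0.   -1.04 -1.05]
```

apply_moves:
  commands:
    - [[1,0.0005,0.0003,0,0],[1,0,0,0,0],[1,0,0,0.0003,0],[1,0,0,0,0],[1,0,0,0,0]]

```text
clock: 15.9
position: [0.5821, -0.2348, 0.1515]
tcp_rot: [0.001, -0.221, 0.975, -0.0]
wrist_force: [-2.2, -0.0, 3.9]
finger_gap: 0.0215
grasp_force: 71.1
```

```bash
python3 - <<'E'
from plan import *
st()
E
```

```text
t 15.9 p [ 0.5821 -0.2348  0.1515] yaw -154.45 tilt [ 0.0011 -0.0005] F [-2.2 -0.   3.9] T [ 0.04  0.83 -0.07] gap 0.0215 g 71.0560691356659 q [-0.07  0.33 -0.19  0.   -1.04 -1.05]
```

apply_moves:
  commands:
    - [[1,0.0003,0,0.0003,0],[1,0,0,0.0003,0],[1,0,0,0.0002,0],[1,0,0,0,0],[1,0,0,0,0]]

```text
clock: 16.4
position: [0.5821, -0.2348, 0.1515]
tcp_rot: [0.001, -0.221, 0.975, -0.001]
wrist_force: [-3.6, 1.4, 9.0]
finger_gap: 0.0211
grasp_force: 71.6
```

```bash
python3 - <<'E'
from plan import *
st()
E
```

```text
t 16.4 p [ 0.5821 -0.2348  0.1515] yaw -154.43 tilt [ 0.002  -0.0006] F [-3.6  1.4  9. ] T [ 0.66  1.24 -0.04] gap 0.0211 g 71.6216790676117 q [-0.07  0.33 -0.2   0.   -1.04 -1.05]
```

apply_moves:
  commands:
    - [[1,0.0003,0.0002,0.0003,0],[1,0,0,0.0003,0],[1,0,0,0.0003,0],[1,0,0,0,0],[1,0,0,0,0]]

```text
clock: 16.9
position: [0.5821, -0.2348, 0.1514]
tcp_rot: [0.001, -0.221, 0.975, -0.001]
wrist_force: [-4.4, 3.1, 13.4]
finger_gap: 0.0217
grasp_force: 72.2
```

```bash
python3 - <<'E'
from plan import *
st()
E
```

```text
t 16.9 p [ 0.5821 -0.2348  0.1514] yaw -154.41 tilt [ 0.0031 -0.001 ] F [-4.4  3.1 13.4] T [ 1.03  1.61 -0.06] gap 0.0217 g 72.15383648872375 q [-0.07  0.33 -0.2   0.   -1.04 -1.05]
```

apply_moves:
  commands:
    - [[1,0,0,0.0003,0],[1,0,0,0.0001,0],[1,0,0,0,0],[1,0,0,0,0],[1,0,0,0,0]]

```text
clock: 17.4
position: [0.5821, -0.2348, 0.1514]
tcp_rot: [0.001, -0.221, 0.975, -0.001]
wrist_force: [-5.2, 3.1, 16.1]
finger_gap: 0.0215
grasp_force: 72.4
```

apply_moves:
  commands:
    - [[1,0,0,0,0],[1,0,0,0,0],[1,0,0,-0.0006,0],[1,0,0,-0.0006,0],[1,0,0,-0.0005,0]]

```text
clock: 17.9
position: [0.582, -0.2347, 0.1515]
tcp_rot: [0.001, -0.221, 0.975, -0.001]
wrist_force: [0.4, -0.9, 3.1]
finger_gap: 0.0216
grasp_force: 71.0
```

```bash
python3 - <<'E'
from plan import *
st()
E
```

```text
t 17.9 p [ 0.582  -0.2347  0.1515] yaw -154.44 tilt [ 0.0026 -0.0005] F [ 0.4 -0.9  3.1] T [-0.05  0.07 -0.08] gap 0.0216 g 70.95418453216553 q [-0.07  0.33 -0.2   0.   -1.04 -1.05]
```

Fully home (the z reading stopped at 0.1514–0.1515 under a 16 N push). Now I'll turn clockwise with the spindle under a light load.

apply_moves:
  commands:
    - [[1,0,-5e-05,0,0.03],[1,0,-5e-05,0,0.04],[1,0,-5e-05,0,0.05],[1,0,-5e-05,0,0.05],[1,0,-5e-05,0,0.05]]

```text
clock: 18.4
position: [0.582, -0.2347, 0.1515]
tcp_rot: [0.001, -0.112, 0.994, -0.0]
wrist_force: [-2.2, 2.5, 7.5]
finger_gap: 0.0216
grasp_force: 71.5
```

```bash
python3 - <<'E'
from plan import *
st()
E
```

```text
t 18.4 p [ 0.582  -0.2347  0.1515] yaw -167.16 tilt [ 0.002  -0.0003] F [-2.2  2.5  7.5] T [0.94 0.6  0.22] gap 0.0216 g 71.49585127830505 q [-0.07  0.33 -0.2   0.   -1.04 -1.27]
```

apply_moves:
  commands:
    - [[1,0,0.0003,0,0.05],[1,0.0001,0,0,0.05],[1,0,0,0,0.05],[1,0,0,0,0.05],[1,0,0,0,0.04]]

```text
clock: 18.9
position: [0.5819, -0.2346, 0.1515]
tcp_rot: [0.001, 0.008, 1.0, -0.0]
wrist_force: [-1.0, 1.7, 7.0]
finger_gap: 0.0218
grasp_force: 71.4
```

apply_moves:
  commands:
    - [[1,0,0,0,0.04],[1,0,0,0,0.03],[1,0,0,0,0.02],[1,0,0,0,0],[1,0,0,0,0]]

```text
clock: 19.4
position: [0.5819, -0.2346, 0.1515]
tcp_rot: [0.001, 0.052, 0.999, -0.0]
wrist_force: [-0.9, 1.4, 7.8]
finger_gap: 0.0216
grasp_force: 71.4
```

```bash
python3 - <<'E'
from plan import *
st()
f=grab_frame("wrist"); p,y,o=pose()
cv2.imwrite("pics/w4.png",cv2.resize(f["pixels"][60:320,140:420],(640,594),interpolation=cv2.INTER_CUBIC))
P,u,v=cloud(f)
q=P[(np.hypot(P[:,0]-p[0],P[:,1]-p[1])<.06)&(abs(P[:,2]-.030)<.005)]
# base edges from wrist
c=f["pixels"].astype(int); 
q=P[(abs(P[:,2]-.03)<.005)&(abs(P[:,0]-.6)<.15)&(abs(P[:,1]+.24)<.1)]
print(len(q),cv2.minAreaRect(q[:,:2].astype(np.float32)))
for r in mark_of("wrist","index")[:2]:
    w=world(f,r["location"][0]*560,r["location"][1]*420,z=.112); print(r["confidence"],w, r["location"])
for r in mark_of("wrist","notch")[:3]:
    w=world(f,r["location"][0]*560,r["location"][1]*420,z=.128); print(r["confidence"],w,np.array(r["location"])*[560,420])
E
```

```text
t 19.4 p [ 0.5819 -0.2346  0.1515] yaw 174.03 tilt [ 0.0021 -0.0005] F [-0.9  1.4  7.8] T [0.56 0.55 0.05] gap 0.0216 g 71.42152547836304 q [-0.07  0.33 -0.2   0.   -1.04 -1.6 ]
16425 ((0.5958611369132996, -0.2362586259841919), (0.14965808391571045, 0.18974724411964417), 82.32408142089844)
0.61 [ 0.54073788 -0.22915398  0.112     ] [0.5016, 0.374]
```

View pics/w4.png

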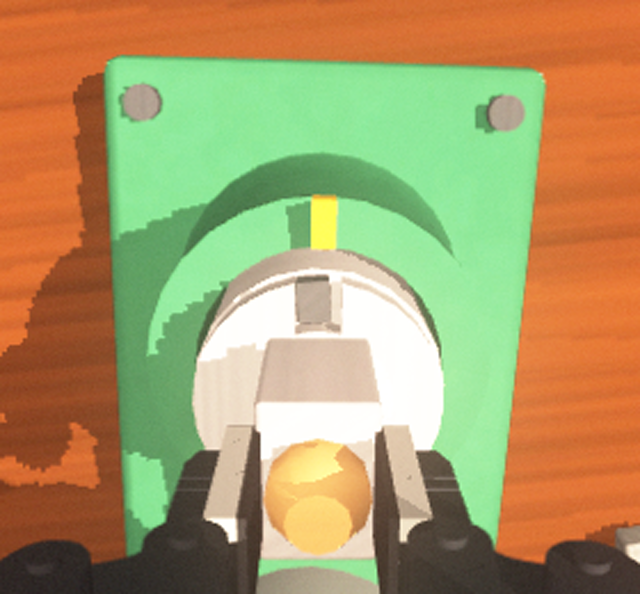

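The crop shows the flange down with the dog inside the notch at (318,300). The brass mark is at (324,222), so the notch is a degree or two short. I'll measure the base edges in this frame.

```bash
python3 - <<'E'
from plan import *
f=grab_frame("wrist"); st()
P,u,v=cloud(f)
q=P[(abs(P[:,2]-.03)<.004)&(abs(P[:,0]-.6)<.16)&(abs(P[:,1]+.24)<.11)]
a=np.radians(-7.4); R2=np.array([[np.cos(a),np.sin(a)],[-np.sin(a),np.cos(a)]])
t=(q[:,:2]-[.582,-.2346])@R2.T
def edge(s,coord,other,lo,hi):
    xs=np.arange(lo,hi,.004); X=[];E=[]
    for x in xs:
        k=t[abs(t[:,other]-x)<.002]
        if len(k)>3: X.append(x);E.append((s*k[:,coord]).max()*s)
    X,E=np.array(X),np.array(E); pf=np.polyfit(X,E,1)
    for _ in range(3):
        r=E-np.polyval(pf,X); g=abs(r)<max(.0007,1.5*np.median(abs(r))); pf=np.polyfit(X[g],E[g],1)
    return pf,g.sum()
print("left/right",edge(1,1,0,-.07,.06),edge(-1,1,0,-.07,.06)); print("front",edge(-1,0,1,-.065,.066))
# brass mark by color
c=f["pixels"].astype(int); m=(c[...,2]>180)&(c[...,1]>150)&(c[...,0]<90)
n,l,s,ce=cv2.connectedComponentsWithStats(m.astype(np.uint8))
for i in range(1,n):
    if s[i,4]>30: print(s[i],ce[i],world(f,*ce[i],z=.112))
E
```

```text
t 19.6 p [ 0.5819 -0.2346  0.1515] yaw 174.03 tilt [ 0.0022 -0.0005] F [-1.9  2.   6.7] T [0.61 0.48 0.11] gap 0.0217 g 71.42119288444519 q [-0.07  0.33 -0.2   0.   -1.04 -1.6 ]
left/right (array([-0.00814253,  0.07405136]), np.int64(30)) (array([-0.00686465, -0.0736147 ]), np.int64(31))
front (array([ 0.0034382 , -0.07992539]), np.int64(31))
[541  54  19  51 392] [549.71683673  76.07397959] [ 0.51157722 -0.08158034  0.112     ]
[277 145  10  16  96] [281.59375    151.42708333] [ 0.53764307 -0.22844934  0.112     ]
```

apply_moves:
  commands:
    - [[1,0,0,0,0.02],[1,0,0,0,0.012],[1,0,0,0,0],[1,0,0,0,0],[1,0,0,0,0]]

```text
clock: 20.1
position: [0.5819, -0.2345, 0.1515]
tcp_rot: [0.001, 0.068, 0.998, -0.0]
wrist_force: [-2.2, 1.3, 7.2]
finger_gap: 0.0215
grasp_force: 71.4
```

```bash
python3 - <<'E'
from plan import *
st()
E
```

```text
t 20.1 p [ 0.5819 -0.2345  0.1515] yaw 172.21 tilt [ 0.0021 -0.0005] F [-2.2  1.3  7.2] T [0.61 0.44 0.17] gap 0.0215 g 71.42489433288574 q [-0.07  0.33 -0.2   0.   -1.04 -1.63]
```

apply_moves:
  commands:
    - [[1,0,0,-0.0003,0],[0.75,0,0,0,0],[0.6,0,0,0,0],[0.4,0,0,0,0],[0.4,0,0,0,0]]

```text
clock: 20.6
position: [0.5808, -0.2345, 0.1503]
tcp_rot: [-0.0, 0.068, 0.998, 0.0]
wrist_force: [-0.8, -0.5, -0.3]
finger_gap: 0.051
grasp_force: 0.0
```

apply_moves:
  commands:
    - [[0.4,0,0,0,0],[0.4,0,0,0,0],[0.4,0,0,0,0],[0.4,0,0,0,0],[0.4,0,0,0,0]]

```text
clock: 21.1
position: [0.5809, -0.2346, 0.1508]
tcp_rot: [0.0, 0.068, 0.998, -0.0]
wrist_force: [0.5, -0.1, 0.0]
finger_gap: 0.0513
grasp_force: 0.0
```

```bash
python3 - <<'E'
from plan import *
st()
E
```

```text
t 21.1 p [ 0.5809 -0.2346  0.1508] yaw 172.19 tilt [ 0. -0.] F [ 0.5 -0.1  0. ] T [ 0.01 -0.02 -0.05] gap 0.0513 g 0.0 q [-0.07  0.33 -0.2   0.   -1.04 -1.63]
```

Released cleanly. I'll raise the gripper and check the seat and angle.

apply_moves:
  commands:
    - [[0.4,0,0,-0.01,0],[0.4,0,0,-0.025,0],[0.4,0,0,-0.03,0],[0.4,0,0,-0.03,0],[0.4,0,0,-0.02,0]]

```text
clock: 21.6
position: [0.5815, -0.2349, 0.2693]
tcp_rot: [0.002, 0.068, 0.998, -0.0]
wrist_force: [0.4, -0.3, -0.3]
finger_gap: 0.0515
grasp_force: 0.0
```

apply_moves:
  commands:
    - [[0.4,0,0,0,0],[0.4,0,0,0,0],[0.4,0,0,0,0],[0.4,0,0,0,0],[0.4,0,0,0,0]]

```text
clock: 22.1
position: [0.5806, -0.2345, 0.265]
tcp_rot: [-0.001, 0.068, 0.998, 0.0]
wrist_force: [0.2, 0.1, 1.1]
finger_gap: 0.0516
grasp_force: 0.0
```

```bash
python3 - <<'E'
from plan import *
st(); f=grab_frame("wrist"); P,u,v=cloud(f)
m=np.hypot(P[:,0]-.582,P[:,1]+.2346)<.034
q=P[m&(P[:,2]>.158)&(P[:,2]<.176)]; print("block top z",np.median(q[:,2]),cv2.minAreaRect(q[:,:2].astype(np.float32)))
q=P[m&(P[:,2]>.122)&(P[:,2]<.135)]; print("flange",np.median(q[:,2]),"plane tilt",np.linalg.lstsq(np.c_[q[:,:2]-q[:,:2].mean(0),np.ones(len(q))],q[:,2],rcond=None)[0])
q=P[(abs(P[:,2]-.03)<.004)&(abs(P[:,0]-.6)<.16)&(abs(P[:,1]+.24)<.11)]; print("base",cv2.minAreaRect(q[:,:2].astype(np.float32)))
c0=proj(f,[.582,-.2346,.128])[0].astype(int); print(c0)
y0,x0=max(0,c0[1]-110),max(0,c0[0]-120)
cv2.imwrite("pics/w5.png",cv2.resize(f["pixels"][y0:y0+220,x0:x0+240],(640,587),interpolation=cv2.INTER_CUBIC))
E
```

```text
t 22.1 p [ 0.5806 -0.2345  0.265 ] yaw 172.2 tilt [-0.0015  0.0001] F [0.2 0.1 1.1] T [-0.01 -0.02  0.02] gap 0.0516 g 0.0 q [-0.07  0.26 -0.03 -0.   -1.28 -1.63]
block top z 0.16773496110783784 ((0.5807234048843384, -0.23441757261753082), (0.024032097309827805, 0.03435254842042923), 81.42820739746094)
flange 0.12776046965265622 plane tilt [ 1.05428038e-02 -1.06329120e-04  1.27715496e-01]
base ((0.6255723834037781, -0.24008391797542572), (0.14905668795108795, 0.24813704192638397), 82.38170623779297)
[278 187]
```

View pics/w5.png

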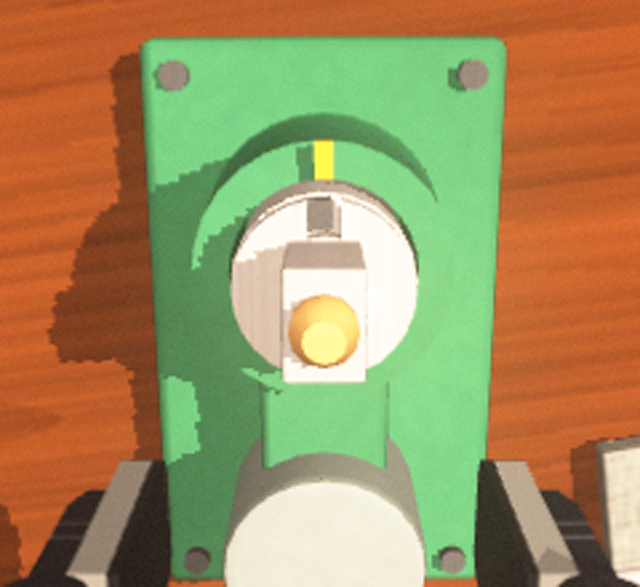

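The notch (323,215) lies under the brass mark (323,160). The flange top reads 0.1278, so the arbor is home, and the gripper is clear of everything. I'm handing in.

```bash
python3 -c "
from plant import ctrl
print(ctrl.finish_job())"
```

```text
the job is handed in; nothing more can be done
None
```

I seated the arbor on the dogs and pushed it home with about 16 N. I then turned it into line with the brass index mark, let go at about 21 s, and handed the job in; nothing else was moved.

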